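# Clock the high spot of a ring blank

## Task

Slide the plunger indicator up by its post until the plunger presses on the rim of the steel ring blank and the needle has gone about a quarter turn (2 mm), and let go of it there. Then crank the ring through one full turn to see the needle over the whole rim, and leave the ring standing with its highest spot under the plunger and the plunger still pressed on it. Never run the plunger to its inner stop or force it, and leave the other things on the bench alone.

Things in the scene. Friction and masses are not known exactly. Their poses are not given: they have to be found in the camera images.
- stand: Green cast turning stand, fixed to the bench: base plate 170 x 150 x 18 mm and a column dia 96 mm up to 48 mm. Origin: centre of its underside, on the vertical spindle axis; z up. It carries a steel ring blank that turns about this axis without end, either way, against light friction and stays where it is left.
- slide: Fixed dovetail slide of the indicator, 70 x 200 mm, 28 mm high. Its long way is its y axis; the slide's -y axis points at the spindle axis of the stand.
- post_top (a point): Top centre of the upright steel post, dia 16 mm, at the rear of the indicator carriage, 132 mm above the bench; bare down to 54 mm. The carriage slides along the slide's y axis only (50 mm of travel) against about 6 N of friction and stays where it is left; towards -y it brings the plunger to the ring.
- tip (a point): Foremost point of the plunger's round steel tip (dia 10 mm), 77 mm above the bench, 130 mm ahead (slide -y) of the post while the plunger is out. The plunger springs in along the slide's y axis: 8 mm of travel, 1 N at first touch to 4 N when all the way in.
- dial (a point): Centre of the round indicator dial on the carriage (white face dia 64 mm in a black case dia 72 mm, facing up, 93 mm above the bench), 62 mm ahead (slide -y) of the post.
- needle (a joint): Angle of the dial needle, rad: 0 (needle pointing at the post) with the plunger all the way out, growing clockwise (from above) by a quarter turn (1.571) for each 2 mm that the plunger is pressed in, 6.283 (one turn) at its inner stop. The dial has a black tick each 1 mm.
- spindle (a point): On the stand's spindle axis at plunger height, 77 mm above the bench. The ring blank, nominal dia 120 mm, rim 62 to 92 mm high, is centred here. It is out of round: more than one raised place of 1.5 to 3 mm, each 40 to 60 degrees wide with rounded flanks; only the highest counts. Where they lie, seen from the crank, differs every time.
- knob_top (a point): Top centre of the black upright crank knob, dia 18 mm, 147 mm above the bench, bare down to 105 mm, 42 mm out from the spindle axis. It spins freely on its pin, so it can be gripped from above and led round in a circle without turning the hand. The crank is clamped fast to the ring and turns it one to one; its arm lies below 104 mm.
- wrench: Bystander: steel wrench lying flat beside the slide; leave alone.
- bush: Bystander: brass bush, dia 40 mm, 22 mm high; leave alone.
- hammer: Bystander: hammer lying flat; leave alone.
- screwdriver: Bystander: screwdriver lying flat; leave alone.
- weight: Bystander: round black weight with a steel stem, 107 mm high; leave alone.
- jar: Bystander: amber glass jar, dia 64 mm, 85 mm high; leave alone.
- spare: Bystander: dark steel stepped hub, dia 90 mm, 30 mm high; leave alone.
Mind the look-alikes: they are no part of the job. What is shaped like the stand but pink or turquoise is not meant.

How it is judged:
On the way, in this order (a step that is already met when the one before it is completed fails the run):
1. the plunger is pressed in on the ring by 1.2 to 3 mm (needle at 0.94 to 2.36 rad) and the hand is off the indicator (value of joint needle between 0.94 and 2.36 rad and contact force between slide and stand above 0.3 N and contact force between each of the arm, the fingers and slide below 0.3 N), for 0.2 s.
2. the crank knob has gone round to the side opposite its start (more than 76 mm from it) (distance of knob_top from where it was at the start of the episode above 0.076 m).
3. the crank knob has come back round past its start (within 30 mm of it) (distance of knob_top from where it was at the start of the episode below 0.03 m).
At the end, for the whole second after the job is handed in: The ring stands still with its highest spot under the plunger (plunger tip more than 62.5 mm from the spindle axis, the top of the spot being at 63 mm), the plunger still pressed on it, needle at 0.5 to 6.1 rad, hands off (horizontal distance between tip and spindle above 0.0625 m and contact force between slide and stand above 0.3 N and value of joint needle between 0.5 and 6.1 rad and velocity of joint needle below 0.2 rad/s); the robot touches nothing.
It fails at once if the plunger is forced on the ring with more than 10 N (contact force between slide and stand above 10 N).
It fails at once if the plunger is pressed in to its inner stop (needle past 6.2 rad) (value of joint needle above 6.2 rad).
It fails at once if a bystander is moved more than 25 mm (distance of any of wrench, bush, hammer, screwdriver, weight, jar, spare from where it was at the start of the episode above 0.025 m).
It also fails if it takes over 67 s, if anything falls off the work surface, if the arm or the gripper's body presses on something with over 40 N, if the wrist force passes 120 N, or if a joint passes its speed limit or range.

## Robot

A 6-joint arm with a two-finger parallel gripper is mounted at the origin on the work surface. World frame = base frame: x ahead of the robot, y to its left, z up, the work surface at z = 0. Lengths are in m, angles in rad, forces in N, time in s.
With the tool pointing down it reaches from about 0.25 to 0.725 m from the base axis. Payload 4 kg.
Tool frame: the origin (TCP) lies midway between the tips of the shut fingers; the grasp point (between the pads) lies 19 mm behind it; z points along the fingers, y is the line along which they close (so a half turn about z gives the same grasp; the last joint's range is limited). The gripper opens to 85 mm and grips with 20 to 120 N. Pads are 22 mm wide; open, the fingers measure 114 mm over their backs; the gripper's body (76 mm by 85 mm) begins 54 mm behind the grasp point. The pads swing forward as they close: fully open they stand 13 mm farther back than shut.
Start: joints at [1.307, 0.241, 0.005, 1.335, 0, 1.571], TCP at [0.13, 0.483, 0.231] pointing down, gripper open.
Joint ranges: [-2.72, 2.72], [-1.05, 1.87], [-1.09, 1.28], [-1.99, 2.15], [-1.42, 1.44], [-3.14, 3.14]. Speed limits (rad/s): [2.79, 2.79, 3.14, 3.14, 3.14, 3.14].

## Interface

Orientations are given as a unit quaternion [x, y, z, w].
In Python, from workcell import get_obs, camera, job_done, silhouettes gives the robot as it stands. The module is installed in compiled form; this text tells all that it offers.
- The arm moves only by the tool drive_tool, never from a script. Its argument "increments" is a list of rows, each a list of 3 entries, a list of its own where there are three numbers: the shift along the world's x, y, z in mm, then the turn, a rotation vector about the world's x, y, z in degrees, then the opening, from 0 (shut) to 1 (fully open). A call has 1 to 8 rows; each row shifts and turns the commanded pose from where the row before left it; what a row does not reach is not made up. A row lasts 1/12 s, in which the tool goes at most 41.7 mm and 7.16 degrees, less where a joint would pass 70% of its speed; a pose out of reach is approached as far as the arm can. A call is refused whole if a number of a shift passes 41.7 or a number of a turn 7.16, either way. A call with a gripper value outside its range is refused whole. The fingers move at their own pace and stop on an object; the grip force is fixed at half the most. Time passes only in rows, so rows that do not move let the fingers close. It gives the time, the measured TCP pose, the force, the opening and the grip force at its end, in the units of the state.
- get_obs(): the state, without advancing time (a new reading comes with each control period).
- camera(name): name is "scene" or "top"; returns a dict with "image" (420x560x3 uint8, red, green, blue), "K" (3x3 intrinsics, pixels), "view" (4x4, takes a point from world to camera coordinates). Camera axes: x right, y down, z forward; pixel columns grow to the right and rows downward; lengths in m; the calibration is good to about 2 mm. A picture is of the moment at which its call begins. There is no depth.
- job_done(): hands the job in; it is judged then, once.
Trained networks look in a picture, given as the dict that the camera call returned (one of the last four; its "shot" number tells which), for a name from the list of things; names that differ only in an ending like _2 or _b are one class to them, and where a whole thing is asked for, a point or a joint stands for the part that bears it (a point fixed in the world has none). Each returns a list of dicts, best first, with "conf" (0 to 1); they miss things now and then, are a little off and sometimes report something else, mostly with a low value. They report only what shows in the picture. A call takes as long as a camera call. They do not tell look-alikes from the thing itself.
- silhouettes(query, picture): "region" (420x560 bool, what is visible of it) and "bbox" ([left, top, right, bottom] in pixels, round what is visible of it).
The state is a dict: "clock": time; "joint_pos": joint angles; "joint_vel": joint speeds; "tau": joint torques, N m; "eef_pos": TCP position; "tool_rot": TCP orientation; "ft_force": force on the tool from outside, world axes, zero at the start; "ft_torque": the same for the moment, N m; "grip_width": finger opening in m; "grasp_force": force on a finger pad.
Only numpy, scipy, OpenCV 4.12 (cv2) and the standard library are available. Lean on these libraries where they do the work, as an engineer would, in place of code of your own. Each camera call takes 0.05 s, during which the arm holds its last target. There are 200 camera calls.

## Working session

There is one attempt and no reset: what is moved stays moved. The work goes in short steps, Python scripts to look and compute and a tool call to move; the robot and the scene stay as the last step left them, time stands still between calls to the robot, and variables do not carry over. Pictures are saved under pics/ and viewed, at most 10 in all, crops included, and the job is handed in when it is done.

Besides the shell and the picture viewer there is one more tool, called after ">>>" in YAML: its name, and indented under it one key for each argument. drive_tool: Moves the arm, as the interface text tells. Its arguments: {"type":"object","properties":{"increments":{"type":"array"}},"required":["increments"]}

```bash
mkdir -p pics
cat > h.py <<'E'
import numpy as np, cv2
from workcell import *
def save(p,n): cv2.imwrite('pics/'+n,p['image'][:,:,::-1])
def ray(p,u,v):
    R=p['view'][:3,:3];t=p['view'][:3,3]
    return -R.T@t, R.T@np.linalg.inv(p['K'])@np.array([u,v,1.])
def at(p,u,v,z):
    o,d=ray(p,u,v); return o+d*(z-o[2])/d[2]
def tri(a,b):
    (o1,d1),(o2,d2)=ray(*a),ray(*b)
    s=np.linalg.lstsq(np.c_[d1,-d2],o2-o1,rcond=None)[0]
    P,Q=o1+d1*s[0],o2+d2*s[1]; return (P+Q)/2,np.linalg.norm(P-Q)
def px(p,X):
    c=p['view'][:3,:3]@np.array(X)+p['view'][:3,3]; q=p['K']@c; return q[:2]/q[2]
E
python3 - <<'E'
from h import *
P={n:camera(n) for n in('top','scene')}
for n,p in P.items():
    save(p,n+'0.png'); print(n,px(p,[0,0,0]),np.linalg.inv(p['view'])[:3,3])
    for q in ['stand','slide','post_top','dial','knob_top','weight']:
        for s in silhouettes(q,p)[:3]: print(n,q,round(s['conf'],2),s['bbox'],np.argwhere(s['region']).mean(0)[::-1].round(1))
E
python3 -c "
import cv2,numpy as np
a=cv2.imread('pics/top0.png');b=cv2.imread('pics/scene0.png');cv2.imwrite('pics/both.png',cv2.resize(np.vstack([a,b]),(400,600)))"
```

```text
top [271.714672   389.15095159] [ 0.26959753 -0.05747467  1.108473  ]
top stand 0.88 [114.6, 278.8, 180.6, 354.3] [145.8 318. ]
top stand 0.8 [256.7, 156.5, 319.6, 222.8] [288.7 190. ]
top stand 0.67 [377.2, 264.1, 446.4, 339.1] [411.7 301.5]
top slide 0.73 [187.5, 182.5, 259.8, 227.9] [221.8 205.4]
top post_top 0.87 [203.5, 185.0, 255.5, 217.9] [228.7 201.1]
top post_top 0.5 [187.1, 183.8, 261.8, 228.3] [221.7 205.6]
top post_top 0.19 [388.2, 201.1, 419.2, 236.9] [404.2 219.9]
top dial 0.64 [203.5, 184.7, 260.6, 222.6] [228.1 201.3]
top dial 0.32 [388.4, 203.7, 419.4, 236.0] [404.2 219.9]
top knob_top 0.65 [416.1, 282.0, 428.8, 290.0] [419.9 285.7]
top knob_top 0.53 [120.8, 301.8, 130.6, 309.2] [127.4 303.8]
top weight 0.95 [157.6, 125.6, 187.4, 154.6] [172.3 141.5]
scene [194.88423483 126.52718849] [ 1.030458   -0.4633348   1.25536318]
scene stand 0.96 [73.9, 202.2, 158.6, 273.5] [115.9 234.2]
scene stand 0.92 [242.7, 213.4, 323.8, 295.9] [282.4 255.9]
scene stand 0.6 [279.5, 81.0, 352.1, 143.5] [316.6 110.1]
scene slide 0.85 [299.1, 180.7, 356.7, 239.6] [325.9 208.2]
scene post_top 0.81 [302.0, 181.0, 347.8, 233.5] [321.9 207.5]
scene dial 0.87 [301.6, 179.6, 344.6, 235.2] [322.3 207. ]
scene knob_top 0.49 [283.1, 212.9, 294.5, 231.7] [288.  221.5]
scene weight 0.78 [398.7, 209.8, 431.1, 249.0] [413.6 227.6]
```

View pics/top0.png

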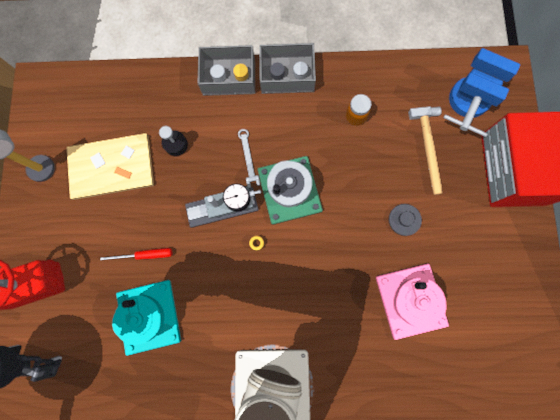

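View pics/scene0.png

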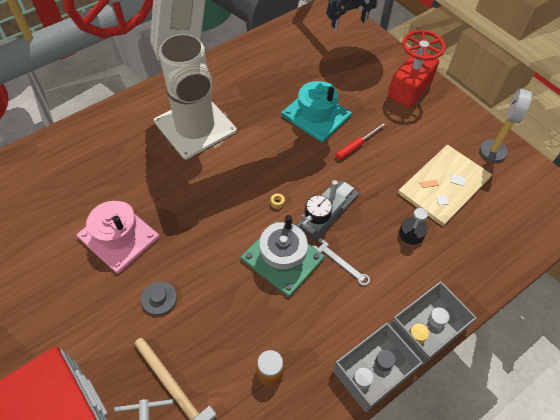

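Top view: the green stand is at (288,190), the pink one at (411,301) and the turquoise one at (146,318). The indicator slide is at (222,205), pointing at the green stand. In the scene view the green stand is at (282,256) and the slide at (326,208). The green stand is the one meant; I'll confirm it in an enlarged crop.

```bash
python3 -c "
import cv2,numpy as np
a=cv2.imread('pics/top0.png')[140:240,180:330];b=cv2.imread('pics/scene0.png')[170:300,235:365]
a=cv2.resize(a,None,fx=5.33,fy=5.33,interpolation=2)[:,:];b=cv2.resize(b,None,fx=4.6,fy=4.6,interpolation=2)
cv2.imwrite('pics/ca.png',a);cv2.imwrite('pics/cb.png',b);print(a.shape,b.shape)"
```

```text
(533, 800, 3) (598, 598, 3)
```

View pics/ca.png

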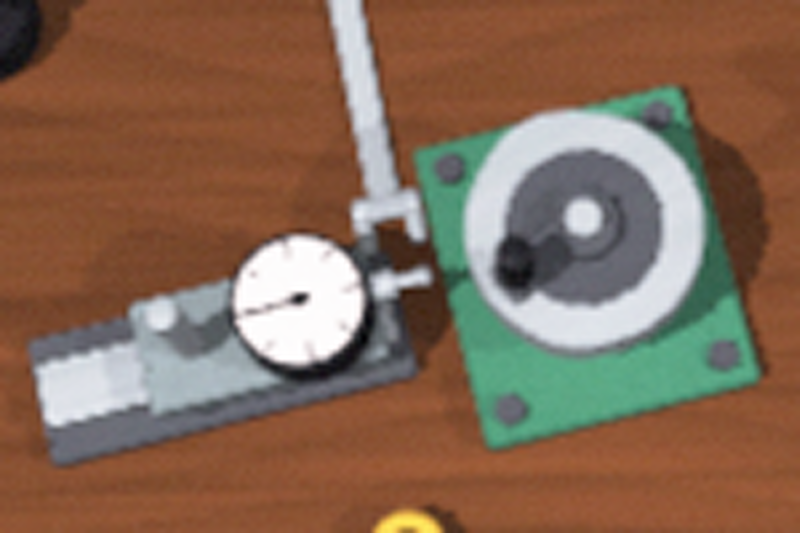

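View pics/cb.png

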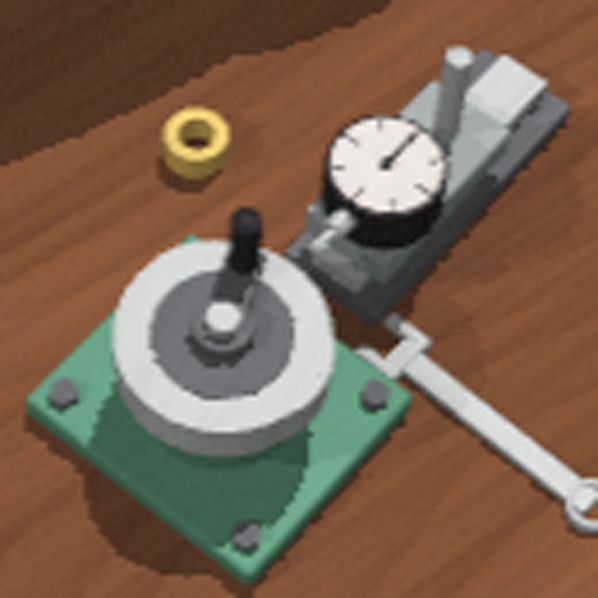

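The crops confirm it. The indicator's plunger points at the steel ring on the green stand. Post top is at top (210,198.5) and scene (334.8,182.2), and the knob is at top (276.8,186.9) and scene (288.5,216.7). Next I'll triangulate these.

Run:
```python
from h import *
t,s=camera('top'),camera('scene')
for n,a,b in [('post',(210,198.5),(334.8,182.2)),('knob',(276.75,186.9),(288.5,216.7)),('dial',(236.1,195.7),(319.1,205.4)),('ring',(289.7,183.1),(283.7,243.5)),('tip',(260.8,191.75),(303.7,222.6))]:
    X,e=tri((t,*a),(s,*b)); print(n,X.round(4),round(e,4))
for n,z in [('stand',.09),('weight',.05)]:
    pass
for q in('wrench','bush','weight'):
    for r in silhouettes(q,t)[:1]: 
        l,u,R,d=r['bbox']; print(q,at(t,l,u,.02)[:2].round(3),at(t,R,d,.02)[:2].round(3))
o=get_obs(); print(o['eef_pos'],o['tool_rot'],o['clock'],o['grip_width'],o['ft_force'])
```

```text
post [0.4881 0.1442 0.1348] 0.0011
knob [ 0.5098 -0.0263  0.1539] 0.0029
dial [0.5027 0.0831 0.0967] 0.0018
ring [ 0.5355 -0.0589  0.0897] 0.0034
tip [0.5151 0.02   0.0867] 0.0059
wrench [0.713 0.085] [0.541 0.029]
bush [0.41  0.059] [0.358 0.02 ]
weight [0.739 0.326] [0.642 0.232]
[0.13039429 0.48269882 0.23129991] [ 1.31548783e-01  9.91309698e-01 -4.32120427e-06  7.21083232e-06] 0.95 0.08545889709117904 [ 0.20972876 -0.34475478  0.88057524]
```

>>> drive_tool:
  increments:
    - [[29, -28, 0], [0, 0, 7.1], 1]
    - [[29, -28, 0], [0, 0, 7.1], 1]
    - [[29, -28, 0], [0, 0, 7.1], 1]
    - [[29, -28, 0], [0, 0, 7.1], 1]
    - [[29, -28, 0], [0, 0, 0], 1]
    - [[29, -28, 0], [0, 0, 0], 1]
    - [[29, -28, 0], [0, 0, 0], 0.7]
    - [[29, -28, 0], [0, 0, 0], 0.7]

```text
clock: 1.62
eef_pos: [0.3523, 0.2689, 0.2317]
tool_rot: [-0.091, 0.996, 0.0, 0.0]
ft_force: [-0.1, 0.6, -0.1]
grip_width: 0.0642
grasp_force: 0.0
```

>>> drive_tool:
  increments:
    - [[29, -28, 0], [0, 0, 0], 0.6]
    - [[29, -28, 0], [0, 0, 0], 0.6]
    - [[29, -28, 0], [0, 0, 0], 0.6]
    - [[29, -27, 0], [0, 0, 0], 0.6]
    - [[10, -3.7, -31], [0, 0, 0], 0.6]
    - [[0, 0, 0], [0, 0, 0], 0.6]
    - [[0, 0, 0], [0, 0, 0], 0.6]

```text
clock: 2.2
eef_pos: [0.4762, 0.1547, 0.1988]
tool_rot: [-0.09, 0.996, -0.0, -0.002]
ft_force: [0.5, -0.2, -0.2]
grip_width: 0.0513
grasp_force: 0.0
```

>>> drive_tool:
  increments:
    - [[12, -10.5, 0], [0, 0, 3], 0.6]
    - [[0, 0, 0], [0, 0, 0], 0.6]
    - [[0, 0, -30], [0, 0, 0], 0.6]
    - [[0, 0, -30], [0, 0, 0], 0.6]
    - [[0, 0, -35], [0, 0, 0], 0.6]
    - [[0, 0, 0], [0, 0, 0], 0.6]
    - [[0, 0, 0], [0, 0, 0], 0.6]

```text
clock: 2.78
eef_pos: [0.4872, 0.1458, 0.1051]
tool_rot: [-0.117, 0.993, -0.0, -0.002]
ft_force: [0.5, 0.3, 1.3]
grip_width: 0.0512
grasp_force: 0.0
```

Run:
```python
from h import *
t,s=camera('top'),camera('scene')
a=t['image'][160:240,180:300];b=s['image'][130:250,260:380]
a=cv2.resize(a,(600,400),interpolation=2);b=cv2.resize(b,(400,400),interpolation=2)
cv2.imwrite('pics/g1.png',cv2.resize(np.hstack([a,b])[:,:,::-1],(800,320),interpolation=3))
o=get_obs(); print(o['eef_pos'],o['ft_force'],o['clock'])
```

```text
[0.49032386 0.14638035 0.10781297] [-0.02491783  0.06063542  0.22636764] 2.8833
```

View pics/g1.png

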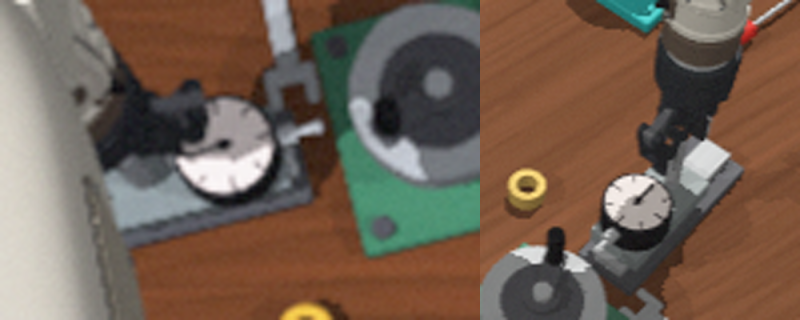

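The fingers straddle the post behind the dial (crop at about (660,140)) and the needle is at 0. Closing now.

>>> drive_tool:
  increments:
    - [[0, 0, -4], [0, 0, 0], 0.3]
    - [[0, 0, 0], [0, 0, 0], 0]
    - [[0, 0, 0], [0, 0, 0], 0]
    - [[0, 0, 0], [0, 0, 0], 0]
    - [[0, 0, 0], [0, 0, 0], 0]
    - [[0, 0, 0], [0, 0, 0], 0]

```text
clock: 3.38
eef_pos: [0.49, 0.1458, 0.1029]
tool_rot: [-0.117, 0.993, 0.001, 0.001]
ft_force: [-0.7, 1.1, 6.0]
grip_width: 0.0142
grasp_force: 58.5
```

```bash
cat >> h.py <<'E'
U=np.array([.2285,-.9735]); W=np.array([-U[1],U[0]])  # U: towards ring (slide -y)
def needle(p,c,z=.093,n=4):
    """rectified dial: image x=world x right? rows along -U ; returns centre, angle clockwise from post"""
    g=cv2.cvtColor(p['image'],cv2.COLOR_RGB2GRAY).astype(np.float32)
    S=100; ii=np.arange(-S,S+1)*.0005
    A,B=np.meshgrid(ii,ii)            # A along W(right when looking along U is -W), B along U
    X=np.stack([c[0]+A*W[0]+B*U[0],c[1]+A*W[1]+B*U[1],np.full_like(A,z)],-1).reshape(-1,3)
    q=np.array([px(p,x) for x in X]).astype(np.float32).reshape(A.shape+(2,))
    I=cv2.remap(g,q[...,0],q[...,1],cv2.INTER_CUBIC)
    k=np.hypot(A,B); K=np.where(k<.031,1/(k<.031).sum(),np.where((k>.0325)&(k<.0355),-1/((k>.0325)&(k<.0355)).sum(),0)).astype(np.float32)
    m=slice(S-72,S+73); r=cv2.filter2D(I,-1,K[m,m])[S-26:S+27,S-26:S+27]
    j=np.unravel_index(r.argmax(),r.shape); b,a=(j[0]-26)*.0005,(j[1]-26)*.0005
    ang=np.radians(np.arange(0,360,2)); rr=np.arange(.007,.021,.0005)
    # clockwise from above starting at -U: -U -> left of.. rotate clockwise
    D0=-U; D1=np.array([D0[1],-D0[0]])   # clockwise quarter from D0
    wa=lambda d:(d@W,d@U)
    f=[]
    for t in ang:
        d=np.cos(t)*D0+np.sin(t)*D1; x,y=wa(d)
        f.append(cv2.remap(I,((a+rr*x)/.0005+S).astype(np.float32)[None],((b+rr*y)/.0005+S).astype(np.float32)[None],cv2.INTER_LINEAR).mean())
    f=np.array(f); w=f.copy()
    base=np.median(f); i=f.argmin(); idx=(np.arange(-8,9)+i)
    wt=np.clip(base-f[idx%180]-.3*(base-f.min()),0,None); th=np.radians(2*(wt*idx).sum()/wt.sum())
    th=(th+.5)%(2*np.pi)-.5
    return np.array(c)+a*W+b*U, th, base-f.min(), r.max(), I
def look(c):
    out=[]
    for n in('scene','top'):
        p=camera(n); cc,th,s,q,I=needle(p,c); print(n,'dial',cc.round(4),'needle %.3f rad = %.2f mm'%(th,th/.7854),'contrast %.0f %.0f'%(s,q))
E
python3 - <<'E'
from h import *
look([.5027,.0831])
E
```

```text
scene dial [0.5005 0.0836] needle -0.010 rad = -0.01 mm contrast 85 105
top dial [0.5008 0.0826] needle 0.238 rad = 0.30 mm contrast 59 118
```

>>> drive_tool:
  increments:
    - [[1, -4, 0], [0, 0, 0], 0]
    - [[1, -4, 0], [0, 0, 0], 0]
    - [[1, -4, 0], [0, 0, 0], 0]
    - [[0, -2, 0], [0, 0, 0], 0]
    - [[0, 0, 0], [0, 0, 0], 0]
    - [[0, 0, 0], [0, 0, 0], 0]

```text
clock: 3.98
eef_pos: [0.4931, 0.1326, 0.1029]
tool_rot: [-0.117, 0.993, 0.002, 0.001]
ft_force: [-1.6, 3.6, 5.0]
grip_width: 0.0142
grasp_force: 58.7
```

Run:
```python
from h import *
look([.506,.069])
```

```text
scene dial [0.5031 0.0704] needle 0.023 rad = 0.03 mm contrast 79 105
top dial [0.5038 0.0695] needle 0.254 rad = 0.32 mm contrast 63 120
```

>>> drive_tool:
  increments:
    - [[0.5, -2, 0], [0, 0, 0], 0]
    - [[0.5, -2, 0], [0, 0, 0], 0]
    - [[0, 0, 0], [0, 0, 0], 0]
    - [[0, 0, 0], [0, 0, 0], 0]

```text
clock: 4.42
eef_pos: [0.494, 0.1288, 0.1029]
tool_rot: [-0.117, 0.993, 0.002, 0.001]
ft_force: [-2.8, 4.6, 5.3]
grip_width: 0.014
grasp_force: 58.8
```

Run:
```python
from h import *
look([.507,.065])
```

```text
scene dial [0.5041 0.0664] needle 0.018 rad = 0.02 mm contrast 78 104
top dial [0.5047 0.066 ] needle 0.252 rad = 0.32 mm contrast 54 122
```

>>> drive_tool:
  increments:
    - [[0.4, -1.6, 0], [0, 0, 0], 0]
    - [[0, 0, 0], [0, 0, 0], 0]
    - [[0, 0, 0], [0, 0, 0], 0]

```text
clock: 4.77
eef_pos: [0.4943, 0.1274, 0.1029]
tool_rot: [-0.117, 0.993, 0.002, 0.001]
ft_force: [-1.8, 4.6, 6.2]
grip_width: 0.0143
grasp_force: 58.8
```

Run:
```python
from h import *
look([.507,.065])
```

```text
scene dial [0.5043 0.0654] needle 0.028 rad = 0.04 mm contrast 73 108
top dial [0.5046 0.0644] needle 0.287 rad = 0.37 mm contrast 61 119
```

>>> drive_tool:
  increments:
    - [[0.4, -1.5, 0], [0, 0, 0], 0]
    - [[0, 0, 0], [0, 0, 0], 0]
    - [[0, 0, 0], [0, 0, 0], 0]

```text
clock: 5.12
eef_pos: [0.4946, 0.1262, 0.1029]
tool_rot: [-0.117, 0.993, 0.002, 0.001]
ft_force: [-2.5, 5.9, 6.1]
grip_width: 0.0147
grasp_force: 58.8
```

Run:
```python
from h import *
look([.507,.063])
```

```text
scene dial [0.5046 0.0645] needle 0.803 rad = 1.02 mm contrast 135 105
top dial [0.5049 0.063 ] needle 0.981 rad = 1.25 mm contrast 76 120
```

>>> drive_tool:
  increments:
    - [[0.4, -1.5, 0], [0, 0, 0], 0]
    - [[0, 0, 0], [0, 0, 0], 0]
    - [[0, 0, 0], [0, 0, 0], 0]

```text
clock: 5.47
eef_pos: [0.4949, 0.1249, 0.1029]
tool_rot: [-0.117, 0.993, 0.002, 0.001]
ft_force: [-2.9, 6.2, 5.9]
grip_width: 0.0143
grasp_force: 58.8
```

Run:
```python
from h import *
look([.507,.063])
```

```text
scene dial [0.5051 0.0625] needle 1.740 rad = 2.22 mm contrast 78 106
top dial [0.5052 0.0621] needle 1.796 rad = 2.29 mm contrast 71 118
```

>>> drive_tool:
  increments:
    - [[0, 0, 0], [0, 0, 0], 0.3]
    - [[0, 0, 0], [0, 0, 0], 0.6]
    - [[0, 0, 0], [0, 0, 0], 0.6]
    - [[0, 0, 10], [0, 0, 0], 0.6]
    - [[0, 0, 35], [0, 0, 0], 0.6]
    - [[0, 0, 40], [0, 0, 0], 0.6]
    - [[0, 0, 0], [0, 0, 0], 0.6]

```text
clock: 6.15
eef_pos: [0.4988, 0.1233, 0.1944]
tool_rot: [-0.116, 0.993, 0.001, 0.007]
ft_force: [1.9, 0.1, -0.2]
grip_width: 0.051
grasp_force: 0.0
```

Run:
```python
from h import *
look([.507,.063])
o=get_obs();print(o['eef_pos'],o['clock'],o['ft_force'])
```

```text
scene dial [0.5049 0.063 ] needle 1.792 rad = 2.28 mm contrast 120 130
top dial [0.5065 0.0629] needle 1.864 rad = 2.37 mm contrast 126 144
[0.49615102 0.12269433 0.18907628] 6.25 [-1.00415432 -0.42300418 -0.64852889]
```

Run:
```python
from h import *
t,s=camera('top'),camera('scene')
print(at(t,276.75,186.9,.147),at(s,288.5,216.7,.147),'post',at(t,210,198.5,.132),at(s,334.8,182.2,.132))
print('hub',tri((t,289.5,180.7),(s,283.3,239.1)))
print('ring',at(t,289.7,183.1,.092),at(s,283.7,243.5,.092))
for q,p,n in(('knob_top',t,'t'),('knob_top',s,'s')):
    for r in silhouettes(q,p)[:2]: print(n,r['conf'],r['bbox'])
```

```text
[ 0.51080538 -0.02736254  0.147     ] [ 0.50707295 -0.02218213  0.147     ] post [0.48848441 0.14426391 0.132     ] [0.4869364  0.14626115 0.132     ]
hub (array([ 0.53538532, -0.05936736,  0.11319663]), np.float64(0.0012186481052046875))
ring [ 0.5341294  -0.06033441  0.092     ] [ 0.53719253 -0.05810881  0.092     ]
t 0.42 [270.3, 185.5, 279.3, 192.7]
s 0.4 [284.8, 215.2, 294.1, 229.6]
```

>>> drive_tool:
  increments:
    - [[3, -37, 0], [0, 0, 0], 0.45]
    - [[3, -37, 0], [0, 0, 0], 0.45]
    - [[3, -37, 0], [0, 0, 0], 0.45]
    - [[4, -37, 0], [0, 0, 0], 0.45]
    - [[0, 0, 0], [0, 0, 0], 0.45]
    - [[0, 0, 0], [0, 0, 0], 0.45]

```text
clock: 6.95
eef_pos: [0.5066, -0.0272, 0.185]
tool_rot: [-0.115, 0.993, 0.0, -0.001]
ft_force: [0.4, 0.6, 0.6]
grip_width: 0.0388
grasp_force: 0.0
```

>>> drive_tool:
  increments:
    - [[2, 2, -20], [0, 0, 0], 0.45]
    - [[0, 0, -20], [0, 0, 0], 0.45]
    - [[0, 0, -20], [0, 0, 0], 0.45]
    - [[0, 0, -9], [0, 0, 0], 0.45]
    - [[0, 0, 0], [0, 0, 0], 0.45]
    - [[0, 0, 0], [0, 0, 0], 0.45]

```text
clock: 7.45
eef_pos: [0.5089, -0.0225, 0.117]
tool_rot: [-0.117, 0.993, 0.0, -0.001]
ft_force: [-0.8, -0.3, 0.9]
grip_width: 0.0383
grasp_force: 0.0
```

Run:
```python
from h import *
look([.507,.063]); s=camera('scene'); t=camera('top')
a=t['image'][130:230,220:340];b=s['image'][160:270,240:360]
cv2.imwrite('pics/k1.png',np.hstack([cv2.resize(a,(400,333),interpolation=2),cv2.resize(b,(363,333),interpolation=2)])[:,:,::-1])
```

```text
scene dial [0.5055 0.0627] needle 1.803 rad = 2.30 mm contrast 112 127
top dial [0.5167 0.0786] needle 2.212 rad = 2.82 mm contrast 1 1
```

View pics/k1.png

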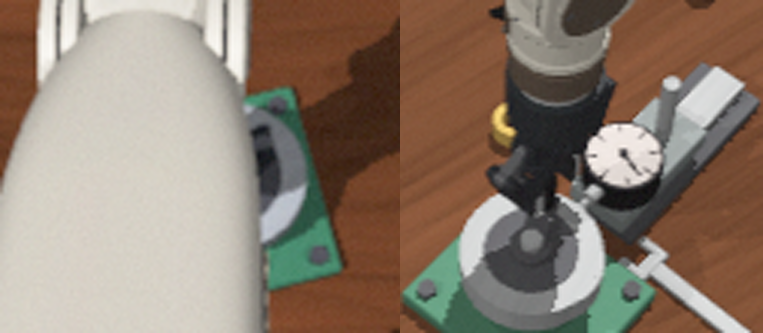

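In the scene crop the fingers stand round the knob at (540,190), and the dial at (623,155) is in full view with the needle a bit past a quarter turn. Closing.

>>> drive_tool:
  increments:
    - [[0, 0, 0], [0, 0, 0], 0]
    - [[0, 0, 0], [0, 0, 0], 0]
    - [[0, 0, 0], [0, 0, 0], 0]
    - [[0, 0, 0], [0, 0, 0], 0]
    - [[0, 0, 0], [0, 0, 0], 0]

```text
clock: 8.07
eef_pos: [0.5103, -0.0242, 0.1185]
tool_rot: [-0.116, 0.993, -0.001, 0.001]
ft_force: [0.2, -3.5, 6.3]
grip_width: 0.016
grasp_force: 58.5
```

Run:
```python
from h import *
look([.507,.063]); o=get_obs(); print(o['eef_pos'],o['ft_force'],o['grip_width'],o['grasp_force'])
c=np.array([.535,-.0592]);d=o['eef_pos'][:2]-c;print(np.hypot(*d)*1e3,np.degrees(np.arctan2(d[1],d[0])))
```

```text
scene dial [0.5055 0.0627] needle 1.802 rad = 2.29 mm contrast 111 128
top dial [0.5167 0.0786] needle 3.675 rad = 4.68 mm contrast 1 1
[ 0.51026677 -0.02417884  0.11848804] [-0.67803797 -3.03774223  6.06340279] 0.01609940188111436 58.47038984298706
42.87440206082671 125.2311406106103
```

```bash
cat >> h.py <<'E'
def rec(c0=(.5345,-.0585)):
    p=camera('scene'); cc,th,s,q,I=needle(p,[.5055,.0627]); o=get_obs(); e=o['eef_pos']
    d=e[:2]-np.array(c0); 
    print('knob %.1f deg r %.1f needle %.3f (%.0f) t %.1f F %s z %.4f grip %.4f'%(np.degrees(np.arctan2(d[1],d[0]))%360,np.hypot(*d)*1e3,th,s,o['clock'],o['ft_force'].round(1),e[2],o['grip_width']))
    open('log.txt','a').write('%f %f %f\n'%(e[0],e[1],th))
E
python3 - <<'E'
import numpy as np
a=np.radians(125.2+7.5*np.arange(0,60)); P=42*np.c_[np.cos(a),np.sin(a)]
D=np.diff(P,axis=0).round(1)
for i in range(0,50,2): print(round(125.2+7.5*i),D[i],D[i+1])
E
```

```text
125 [-4.3 -3.5] [-3.8 -4. ]
140 [-3.2 -4.4] [-2.6 -4.8]
155 [-2.  -5.1] [-1.3 -5.3]
170 [-0.6 -5.5] [ 0.1 -5.5]
185 [ 0.9 -5.4] [ 1.6 -5.3]
200 [ 2.2 -5. ] [ 2.9 -4.7]
215 [ 3.5 -4.3] [ 4.  -3.8]
230 [ 4.4 -3.2] [ 4.8 -2.6]
245 [ 5.1 -2. ] [ 5.3 -1.3]
260 [ 5.5 -0.6] [5.5 0.1]
275 [5.4 0.9] [5.3 1.6]
290 [5.  2.2] [4.7 2.9]
305 [4.3 3.5] [3.8 4. ]
320 [3.2 4.4] [2.6 4.8]
335 [2.  5.1] [1.3 5.3]
350 [0.6 5.5] [-0.1  5.5]
365 [-0.9  5.4] [-1.6  5.3]
380 [-2.2  5. ] [-2.9  4.7]
395 [-3.5  4.3] [-4.   3.8]
410 [-4.4  3.2] [-4.8  2.6]
425 [-5.1  2. ] [-5.3  1.3]
440 [-5.5  0.6] [-5.5 -0.1]
455 [-5.4 -0.9] [-5.3 -1.6]
470 [-5.  -2.2] [-4.7 -2.9]
485 [-4.3 -3.5] [-3.8 -4. ]
```

>>> drive_tool:
  increments:
    - [[-4.3, -3.5, 0], [0, 0, 0], 0]
    - [[-3.8, -4, 0], [0, 0, 0], 0]
    - [[0, 0, 0], [0, 0, 0], 0]

```text
clock: 8.42
eef_pos: [0.5026, -0.0315, 0.1185]
tool_rot: [-0.116, 0.993, -0.001, 0.002]
ft_force: [2.8, -2.4, 4.9]
grip_width: 0.016
grasp_force: 59.2
```

```bash
python3 -c "from h import *; rec()"
```

```text
knob 139.7 deg r 41.8 needle 1.807 (112) t 8.5 F [ 2.7 -2.4  6.2] z 0.1185 grip 0.0159
```

>>> drive_tool:
  increments:
    - [[-3.2, -4.4, 0], [0, 0, 0], 0]
    - [[-2.6, -4.8, 0], [0, 0, 0], 0]
    - [[0, 0, 0], [0, 0, 0], 0]

```text
clock: 8.72
eef_pos: [0.4971, -0.0406, 0.1185]
tool_rot: [-0.117, 0.993, -0.001, 0.002]
ft_force: [3.3, -2.4, 6.4]
grip_width: 0.0163
grasp_force: 59.4
```

```bash
python3 -c "from h import *; rec()"
```

```text
knob 154.4 deg r 41.5 needle 1.810 (105) t 8.8 F [ 2.8 -1.7  6.3] z 0.1185 grip 0.0163
```

>>> drive_tool:
  increments:
    - [[-2.0, -5.1, 0], [0, 0, 0], 0]
    - [[-1.3, -5.3, 0], [0, 0, 0], 0]
    - [[0, 0, 0], [0, 0, 0], 0]

```text
clock: 9.02
eef_pos: [0.494, -0.0508, 0.1185]
tool_rot: [-0.117, 0.993, -0.0, 0.002]
ft_force: [3.7, -1.6, 4.9]
grip_width: 0.016
grasp_force: 59.4
```

```bash
python3 -c "from h import *; rec()"
```

```text
knob 169.2 deg r 41.3 needle 1.810 (105) t 9.1 F [ 2.9 -0.6  5.7] z 0.1185 grip 0.0160
```

>>> drive_tool:
  increments:
    - [[-0.6, -5.5, 0], [0, 0, 0], 0]
    - [[0.1, -5.5, 0], [0, 0, 0], 0]
    - [[0, 0, 0], [0, 0, 0], 0]

```text
clock: 9.32
eef_pos: [0.4935, -0.0612, 0.1185]
tool_rot: [-0.117, 0.993, 0.0, 0.002]
ft_force: [3.9, 0.4, 5.9]
grip_width: 0.0161
grasp_force: 59.6
```

```bash
python3 -c "from h import *; rec()"
```

```text
knob 183.8 deg r 41.1 needle 3.068 (111) t 9.4 F [ 3.3 -0.2  5.4] z 0.1185 grip 0.0162
```

>>> drive_tool:
  increments:
    - [[0.9, -5.4, 0], [0, 0, 0], 0]
    - [[1.6, -5.3, 0], [0, 0, 0], 0]
    - [[0, 0, 0], [0, 0, 0], 0]

```text
clock: 9.62
eef_pos: [0.4958, -0.0718, 0.1185]
tool_rot: [-0.117, 0.993, 0.0, 0.002]
ft_force: [2.9, 0.1, 6.9]
grip_width: 0.0161
grasp_force: 59.7
```

```bash
python3 -c "from h import *; rec()"
```

```text
knob 199.0 deg r 40.9 needle 4.211 (116) t 9.7 F [ 2.3 -0.2  6.8] z 0.1185 grip 0.0162
```

>>> drive_tool:
  increments:
    - [[2.2, -5.0, 0], [0, 0, 0], 0]
    - [[2.9, -4.7, 0], [0, 0, 0], 0]
    - [[0, 0, 0], [0, 0, 0], 0]

```text
clock: 9.92
eef_pos: [0.5007, -0.0815, 0.1185]
tool_rot: [-0.117, 0.993, 0.0, 0.001]
ft_force: [2.2, -0.8, 6.8]
grip_width: 0.016
grasp_force: 59.7
```

```bash
python3 -c "from h import *; rec()"
```

```text
knob 214.3 deg r 40.9 needle 4.040 (114) t 10.0 F [ 0.9 -0.1  7.4] z 0.1185 grip 0.0161
```

>>> drive_tool:
  increments:
    - [[3.5, -4.3, 0], [0, 0, 0], 0]
    - [[4.0, -3.8, 0], [0, 0, 0], 0]
    - [[0, 0, 0], [0, 0, 0], 0]

```text
clock: 10.22
eef_pos: [0.508, -0.0897, 0.1185]
tool_rot: [-0.117, 0.993, 0.0, 0.001]
ft_force: [1.7, -0.4, 7.1]
grip_width: 0.016
grasp_force: 59.8
```

```bash
python3 -c "from h import *; rec()"
```

```text
knob 229.7 deg r 40.9 needle 2.533 (98) t 10.3 F [1.2 0.  6.7] z 0.1185 grip 0.0166
```

>>> drive_tool:
  increments:
    - [[4.4, -3.2, 0], [0, 0, 0], 0]
    - [[4.8, -2.6, 0], [0, 0, 0], 0]
    - [[0, 0, 0], [0, 0, 0], 0]

```text
clock: 10.52
eef_pos: [0.5166, -0.0954, 0.1185]
tool_rot: [-0.117, 0.993, 0.0, 0.001]
ft_force: [-0.5, -0.6, 8.4]
grip_width: 0.0161
grasp_force: 59.9
```

```bash
python3 -c "from h import *; rec()"
```

```text
knob 244.2 deg r 41.0 needle 1.798 (112) t 10.6 F [-0.   0.5  9. ] z 0.1185 grip 0.0159
```

>>> drive_tool:
  increments:
    - [[5.1, -2.0, 0], [0, 0, 0], 0]
    - [[5.3, -1.3, 0], [0, 0, 0], 0]
    - [[0, 0, 0], [0, 0, 0], 0]

```text
clock: 10.82
eef_pos: [0.5271, -0.099, 0.1185]
tool_rot: [-0.117, 0.993, 0.0, 0.001]
ft_force: [0.8, -0.1, 9.1]
grip_width: 0.0161
grasp_force: 59.8
```

```bash
python3 -c "from h import *; rec()"
```

```text
knob 259.7 deg r 41.2 needle 1.795 (105) t 10.9 F [ 0.9 -1.4  8.4] z 0.1185 grip 0.0159
```

>>> drive_tool:
  increments:
    - [[5.5, -0.6, 0], [0, 0, 0], 0]
    - [[5.5, 0.1, 0], [0, 0, 0], 0]
    - [[0, 0, 0], [0, 0, 0], 0]

```text
clock: 11.12
eef_pos: [0.5382, -0.0998, 0.1185]
tool_rot: [-0.117, 0.993, -0.0, 0.001]
ft_force: [1.5, -1.6, 7.7]
grip_width: 0.0162
grasp_force: 59.9
```

```bash
python3 -c "from h import *; rec()"
```

```text
knob 275.1 deg r 41.4 needle 1.795 (105) t 11.2 F [ 0.8 -1.8  7.8] z 0.1185 grip 0.0160
```

>>> drive_tool:
  increments:
    - [[5.4, 0.9, 0], [0, 0, 0], 0]
    - [[5.3, 1.6, 0], [0, 0, 0], 0]
    - [[0, 0, 0], [0, 0, 0], 0]

```text
clock: 11.42
eef_pos: [0.5491, -0.0975, 0.1185]
tool_rot: [-0.116, 0.993, -0.001, 0.001]
ft_force: [1.7, -3.0, 7.5]
grip_width: 0.0165
grasp_force: 59.9
```

```bash
python3 -c "from h import *; rec()"
```

```text
knob 290.6 deg r 41.7 needle 1.795 (105) t 11.5 F [ 1.3 -2.7  7.1] z 0.1185 grip 0.0162
```

>>> drive_tool:
  increments:
    - [[5.0, 2.2, 0], [0, 0, 0], 0]
    - [[4.7, 2.9, 0], [0, 0, 0], 0]
    - [[0, 0, 0], [0, 0, 0], 0]

```text
clock: 11.72
eef_pos: [0.5592, -0.0925, 0.1186]
tool_rot: [-0.116, 0.993, -0.001, 0.001]
ft_force: [2.3, -2.7, 5.8]
grip_width: 0.0159
grasp_force: 59.7
```

```bash
python3 -c "from h import *; rec()"
```

```text
knob 306.0 deg r 42.0 needle 1.795 (105) t 11.8 F [ 2.3 -1.6  6.7] z 0.1185 grip 0.0163
```

>>> drive_tool:
  increments:
    - [[4.3, 3.5, 0], [0, 0, 0], 0]
    - [[3.8, 4.0, 0], [0, 0, 0], 0]
    - [[0, 0, 0], [0, 0, 0], 0]

```text
clock: 12.02
eef_pos: [0.5676, -0.0849, 0.1186]
tool_rot: [-0.116, 0.993, -0.001, 0.002]
ft_force: [3.0, -2.5, 5.9]
grip_width: 0.0165
grasp_force: 59.6
```

```bash
python3 -c "from h import *; rec()"
```

```text
knob 321.5 deg r 42.3 needle 1.842 (107) t 12.1 F [ 3.2 -1.8  6.8] z 0.1186 grip 0.0160
```

>>> drive_tool:
  increments:
    - [[3.2, 4.4, 0], [0, 0, 0], 0]
    - [[2.6, 4.8, 0], [0, 0, 0], 0]
    - [[0, 0, 0], [0, 0, 0], 0]

```text
clock: 12.32
eef_pos: [0.5736, -0.0754, 0.1186]
tool_rot: [-0.117, 0.993, -0.0, 0.002]
ft_force: [2.9, -1.4, 5.5]
grip_width: 0.0161
grasp_force: 59.5
```

```bash
python3 -c "from h import *; rec()"
```

```text
knob 336.7 deg r 42.6 needle 1.948 (106) t 12.4 F [ 4.3 -1.5  5.6] z 0.1186 grip 0.0161
```

>>> drive_tool:
  increments:
    - [[2.0, 5.1, 0], [0, 0, 0], 0]
    - [[1.3, 5.3, 0], [0, 0, 0], 0]
    - [[0, 0, 0], [0, 0, 0], 0]

```text
clock: 12.62
eef_pos: [0.5769, -0.0646, 0.1186]
tool_rot: [-0.117, 0.993, -0.0, 0.002]
ft_force: [4.2, -0.6, 5.2]
grip_width: 0.0159
grasp_force: 59.6
```

```bash
python3 -c "from h import *; rec()"
```

```text
knob 351.8 deg r 42.9 needle 3.631 (117) t 12.7 F [ 4.1 -0.7  5.6] z 0.1186 grip 0.0163
```

>>> drive_tool:
  increments:
    - [[0.6, 5.5, 0], [0, 0, 0], 0]
    - [[-0.1, 5.5, 0], [0, 0, 0], 0]
    - [[0, 0, 0], [0, 0, 0], 0]

```text
clock: 12.92
eef_pos: [0.5772, -0.0531, 0.1186]
tool_rot: [-0.117, 0.993, 0.0, 0.002]
ft_force: [3.2, 1.6, 5.5]
grip_width: 0.0161
grasp_force: 59.7
```

```bash
python3 -c "from h import *; rec()"
```

```text
knob 7.2 deg r 43.0 needle 3.096 (117) t 13.0 F [3.1 0.7 5.4] z 0.1186 grip 0.0161
```

>>> drive_tool:
  increments:
    - [[-0.9, 5.4, 0], [0, 0, 0], 0]
    - [[-1.6, 5.3, 0], [0, 0, 0], 0]
    - [[0, 0, 0], [0, 0, 0], 0]

```text
clock: 13.22
eef_pos: [0.5745, -0.0421, 0.1186]
tool_rot: [-0.117, 0.993, 0.001, 0.002]
ft_force: [2.7, 2.3, 6.5]
grip_width: 0.0164
grasp_force: 59.8
```

```bash
python3 -c "from h import *; rec()"
```

```text
knob 22.3 deg r 43.1 needle 2.967 (136) t 13.3 F [3.2 1.3 6.3] z 0.1186 grip 0.0160
```

>>> drive_tool:
  increments:
    - [[-2.2, 5.0, 0], [0, 0, 0], 0]
    - [[-2.9, 4.7, 0], [0, 0, 0], 0]
    - [[0, 0, 0], [0, 0, 0], 0]

```text
clock: 13.52
eef_pos: [0.5688, -0.0323, 0.1185]
tool_rot: [-0.117, 0.993, 0.001, 0.001]
ft_force: [1.3, 2.0, 6.5]
grip_width: 0.0161
grasp_force: 60.0
```

```bash
python3 -c "from h import *; rec()"
```

```text
knob 37.3 deg r 43.2 needle 3.035 (119) t 13.6 F [1.7 1.3 7.4] z 0.1185 grip 0.0160
```

>>> drive_tool:
  increments:
    - [[-3.5, 4.3, 0], [0, 0, 0], 0]
    - [[-4.0, 3.8, 0], [0, 0, 0], 0]
    - [[0, 0, 0], [0, 0, 0], 0]

```text
clock: 13.82
eef_pos: [0.5612, -0.0246, 0.1185]
tool_rot: [-0.117, 0.993, 0.0, 0.001]
ft_force: [2.5, 0.6, 7.5]
grip_width: 0.016
grasp_force: 60.1
```

```bash
python3 -c "from h import *; rec()"
```

```text
knob 51.9 deg r 43.2 needle 3.085 (71) t 13.9 F [1.7 1.  7.9] z 0.1185 grip 0.0164
```

>>> drive_tool:
  increments:
    - [[-4.4, 3.2, 0], [0, 0, 0], 0]
    - [[-4.8, 2.6, 0], [0, 0, 0], 0]
    - [[0, 0, 0], [0, 0, 0], 0]

```text
clock: 14.12
eef_pos: [0.5513, -0.0189, 0.1185]
tool_rot: [-0.117, 0.993, 0.001, 0.001]
ft_force: [-1.1, -0.1, 8.9]
grip_width: 0.0165
grasp_force: 60.2
```

```bash
python3 -c "from h import *; rec()"
```

```text
knob 67.1 deg r 43.0 needle 5.196 (167) t 14.2 F [-0.2  0.8  7.9] z 0.1185 grip 0.0160
```

Run:
```python
from h import *
s=camera('scene');t=camera('top')
a=t['image'][130:250,180:330];b=s['image'][140:290,230:380]
cv2.imwrite('pics/m1.png',np.hstack([cv2.resize(a,(400,320),interpolation=2),cv2.resize(b,(400,320),interpolation=2)])[:,:,::-1])
```

```text
(no output)
```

View pics/m1.png

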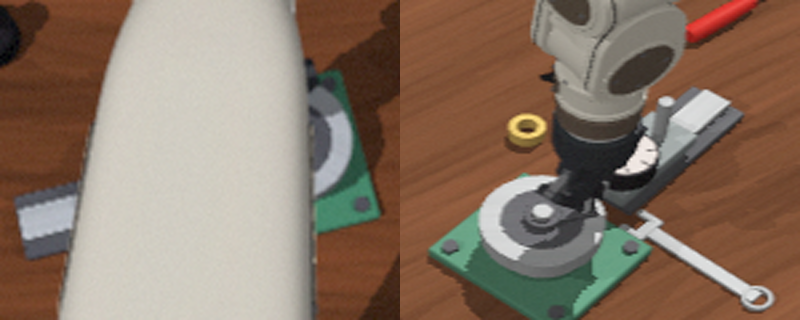

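In the scene crop the wrist now hides the left half of the dial at (625,165). So the readings from knob angles of about 10 to 80° are unreliable. The spot near 205° already reads 3.0 mm above the base rim, which is the stated top of 63 mm. I'll finish the turn and go on to it.

>>> drive_tool:
  increments:
    - [[-5.1, 2.0, 0], [0, 0, 0], 0]
    - [[-5.3, 1.3, 0], [0, 0, 0], 0]
    - [[0, 0, 0], [0, 0, 0], 0]

```text
clock: 14.52
eef_pos: [0.5406, -0.0161, 0.1184]
tool_rot: [-0.117, 0.993, 0.0, 0.0]
ft_force: [-0.3, 0.2, 9.0]
grip_width: 0.016
grasp_force: 60.2
```

```bash
python3 -c "from h import *; rec()"
```

```text
knob 81.8 deg r 42.9 needle 4.536 (147) t 14.6 F [-0.  -0.1  9. ] z 0.1184 grip 0.0160
```

>>> drive_tool:
  increments:
    - [[-5.5, 0.6, 0], [0, 0, 0], 0]
    - [[-5.5, -0.1, 0], [0, 0, 0], 0]
    - [[0, 0, 0], [0, 0, 0], 0]

```text
clock: 14.82
eef_pos: [0.5297, -0.0161, 0.1184]
tool_rot: [-0.117, 0.993, -0.0, 0.0]
ft_force: [-0.8, -2.5, 9.2]
grip_width: 0.0161
grasp_force: 60.2
```

```bash
python3 -c "from h import *; rec()"
```

```text
knob 96.4 deg r 42.7 needle 4.672 (131) t 14.9 F [-0.2 -2.4  7.6] z 0.1184 grip 0.0165
```

>>> drive_tool:
  increments:
    - [[-5.4, -0.9, 0], [0, 0, 0], 0]
    - [[-5.3, -1.6, 0], [0, 0, 0], 0]
    - [[0, 0, 0], [0, 0, 0], 0]

```text
clock: 15.12
eef_pos: [0.5193, -0.0189, 0.1184]
tool_rot: [-0.117, 0.993, -0.001, 0.001]
ft_force: [0.6, -2.1, 8.9]
grip_width: 0.0165
grasp_force: 60.3
```

```bash
python3 -c "from h import *; rec()"
```

```text
knob 111.0 deg r 42.4 needle 1.868 (111) t 15.2 F [ 1.5 -3.3  8.7] z 0.1184 grip 0.0163
```

>>> drive_tool:
  increments:
    - [[-5.0, -2.2, 0], [0, 0, 0], 0]
    - [[-4.7, -2.9, 0], [0, 0, 0], 0]
    - [[0, 0, 0], [0, 0, 0], 0]

```text
clock: 15.42
eef_pos: [0.51, -0.0242, 0.1184]
tool_rot: [-0.116, 0.993, -0.001, 0.001]
ft_force: [1.8, -3.2, 8.3]
grip_width: 0.016
grasp_force: 60.2
```

```bash
python3 -c "from h import *; rec()"
```

```text
knob 125.5 deg r 42.1 needle 1.805 (111) t 15.5 F [ 1.7 -3.2  8.6] z 0.1184 grip 0.0165
```

>>> drive_tool:
  increments:
    - [[-4.3, -3.5, 0], [0, 0, 0], 0]
    - [[-3.8, -4.0, 0], [0, 0, 0], 0]
    - [[-3.2, -4.4, 0], [0, 0, 0], 0]
    - [[-2.6, -4.8, 0], [0, 0, 0], 0]
    - [[-2.0, -5.1, 0], [0, 0, 0], 0]
    - [[-1.3, -5.3, 0], [0, 0, 0], 0]
    - [[0, 0, 0], [0, 0, 0], 0]

```text
clock: 16.05
eef_pos: [0.4939, -0.0509, 0.1185]
tool_rot: [-0.117, 0.993, -0.0, 0.002]
ft_force: [4.4, -1.8, 7.9]
grip_width: 0.016
grasp_force: 59.9
```

```bash
python3 -c "from h import *; rec()"
```

```text
knob 169.4 deg r 41.3 needle 1.810 (105) t 16.1 F [ 3.5 -1.8  6.3] z 0.1184 grip 0.0162
```

>>> drive_tool:
  increments:
    - [[-0.6, -5.5, 0], [0, 0, 0], 0]
    - [[0.1, -5.5, 0], [0, 0, 0], 0]
    - [[0.9, -5.4, 0], [0, 0, 0], 0]
    - [[1.6, -5.3, 0], [0, 0, 0], 0]
    - [[0, 0, 0], [0, 0, 0], 0]

```text
clock: 16.52
eef_pos: [0.4957, -0.0717, 0.1185]
tool_rot: [-0.117, 0.993, 0.001, 0.002]
ft_force: [3.8, 1.0, 7.0]
grip_width: 0.016
grasp_force: 60.1
```

```bash
python3 -c "from h import *; rec()"
```

```text
knob 198.8 deg r 41.0 needle 4.201 (113) t 16.6 F [ 2.2 -0.1  7.6] z 0.1185 grip 0.0159
```

>>> drive_tool:
  increments:
    - [[1.0, -2.5, 0], [0, 0, 0], 0]
    - [[0, 0, 0], [0, 0, 0], 0]

```text
clock: 16.73
eef_pos: [0.4962, -0.0731, 0.1184]
tool_rot: [-0.117, 0.993, 0.002, 0.001]
ft_force: [1.9, 2.8, 8.4]
grip_width: 0.016
grasp_force: 60.3
```

```bash
python3 -c "from h import *; rec()"
```

```text
knob 200.9 deg r 41.0 needle 4.241 (105) t 16.8 F [1.8 2.9 8.8] z 0.1184 grip 0.0163
```

>>> drive_tool:
  increments:
    - [[1.1, -2.5, 0], [0, 0, 0], 0]
    - [[0, 0, 0], [0, 0, 0], 0]

```text
clock: 16.95
eef_pos: [0.4972, -0.0754, 0.1184]
tool_rot: [-0.117, 0.993, 0.002, 0.001]
ft_force: [1.2, 3.1, 8.2]
grip_width: 0.0162
grasp_force: 60.3
```

```bash
python3 -c "from h import *; rec()"
```

```text
knob 204.5 deg r 41.0 needle 4.298 (118) t 17.0 F [2.1 4.5 9.1] z 0.1184 grip 0.0163
```

>>> drive_tool:
  increments:
    - [[0, 0, 0], [0, 0, 0], 0.2]
    - [[0, 0, 0], [0, 0, 0], 0.45]
    - [[0, 0, 0], [0, 0, 0], 0.45]
    - [[0, 0, 0], [0, 0, 0], 0.45]
    - [[0, 0, 15], [0, 0, 0], 0.45]
    - [[0, 0, 35], [0, 0, 0], 0.45]
    - [[0, 0, 40], [0, 0, 0], 0.45]
    - [[0, 0, 0], [0, 0, 0], 0.45]

```text
clock: 17.67
eef_pos: [0.4995, -0.0777, 0.2139]
tool_rot: [-0.117, 0.993, -0.001, 0.005]
ft_force: [1.7, 0.2, 1.1]
grip_width: 0.0384
grasp_force: 0.0
```

Run:
```python
from h import *
rec(); s=camera('scene')
cv2.imwrite('pics/f1.png',cv2.resize(s['image'][160:300,220:380],(800,700),interpolation=2)[:600,:,::-1])
```

```text
knob 208.0 deg r 40.7 needle 4.302 (130) t 17.7 F [-0.7  0.8 -0.4] z 0.2110 grip 0.0383
```

View pics/f1.png

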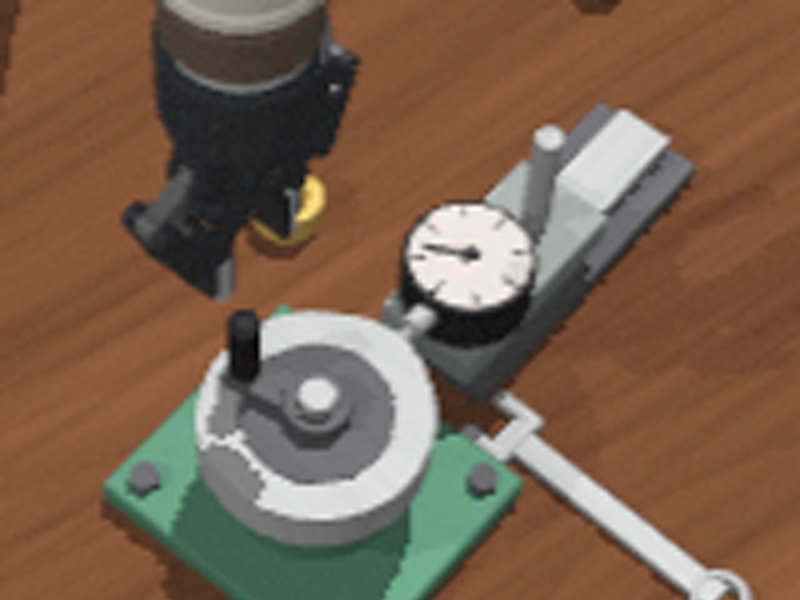

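The scene crop shows the hand clear of the knob at (243,345). The dial at (468,255) has its needle at about 4.3 rad, still on the crest, which is about 3 mm above the 1.8 rad base rim. Handing in.

```bash
python3 -c "from h import *; print(job_done())"
```

```text
the job is handed in; nothing more can be done
None
```

I handed the job in with the ring standing on what I take to be its highest spot: the plunger is pressed on it, the needle is at about 4.3 rad and the hand is clear. That spot reads about 3 mm above the base rim, matching the stated 63 mm top, but the wrist hid the dial between about 10° and 100° of the turn, so I ruled out a higher spot there from that figure, not from the needle.

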